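# Rack the chamfered riser post

## Task

The aluminium posts of a monitor riser are being sorted at this desk. Of the two loose posts, pick up the one that has a chamfered (tapered) end, lay it in the empty bay of the rack with the chamfered end towards the blue plate, and slide it along until its nose is fully home in the bore, just like the post already racked. Leave the loose square-ended post and the racked post where they are.

Things in the scene. Friction and masses are not known exactly. Their poses are not given: they have to be found in the camera images.
- post_mid (a point): The loose post to rack: a round aluminium rod lying on the desk, 22 mm in diameter, 150 mm long, about 150 g. Its +x axis runs along it to the chamfered end, whose last 24 mm taper to an 8 mm blunt nose; the other end is square. The point is on the rod's axis at mid-length, 11 mm above the desk.
- blank_mid (a point): The look-alike to leave alone: a loose aluminium rod lying on the desk, also 22 mm thick and 150 mm long, but square at both ends. The point is on its axis at mid-length; x runs along it.
- racked_mid (a point): The post already in the rack, same shape; its bay is 85 mm beside the empty one (-y of the bay). Point on its axis at mid-length, +x to its chamfered end. The rack is a fixed dark board 156 x 156 x 10 mm. Each bay has two black V rests 10 mm long, 55 mm behind and 31 mm ahead of a home post's middle, arms reaching 4 mm above its axis; between them is finger room down to the board.
- bay (a point): Where the middle of a fully home post lies in the empty bay, 42 mm above the desk. +x runs level along the bay to the bore, z up. A blue plate (20 mm thick, top 62 mm above the desk) stands across, near face 58 mm ahead (+x), with an 18 mm bore on the bay's axis. The nose enters 17 mm, then stops; a square end cannot. A post laid with its middle at x = -22 mm clears the plate by 5 mm.
There are look-alikes about, which are no part of the job. What is shaped like the part that bears post_mid but pink is not meant.

How it is judged:
At the end, for the whole second after the job is handed in: The chamfered post lies in the empty bay, its middle within 12 mm of the fully-home point (the nose well inside the bore; a post put in the wrong way round stops 17 mm short) and its axis within 10 degrees of the bay's (distance between post_mid and bay below 0.012 m and angle between the x axis of post_mid and the x axis of bay, either way round below 0.175 rad); the robot touches nothing.
It fails at once if the square-ended post is moved by more than 30 mm (distance of blank_mid from where it was at the start of the episode above 0.03 m).
It fails at once if the post already racked is moved by more than 15 mm (distance of racked_mid from where it was at the start of the episode above 0.015 m).
It also fails if it takes over 34 s, if anything falls off the work surface, if the arm or the gripper's body presses on something with over 40 N, if the wrist force passes 120 N, or if a joint passes its speed limit or range.

## Robot

A 7-joint arm with a two-finger parallel gripper is mounted at the origin on a cart in front of the work surface, level with it; the furniture and walls round the work are solid. World frame = base frame: x ahead of the robot, y to its left, z up, the work surface at z = 0. Lengths are in m, angles in rad, forces in N, time in s.
With the tool pointing down it reaches from about 0.35 to 0.9 m from the base axis. Payload 8.1 kg.
Tool frame: the origin (TCP) lies at the very end of the fingers, on their centre line; the grasp point (between the pads) lies 19 mm behind it; z points along the fingers, y is the line along which they close (so a half turn about z gives the same grasp; the last joint's range is limited). The gripper opens to 92 mm and grips with 3 to 60 N. Pads are 19 mm wide; open, the fingers measure 130 mm over their backs; the gripper's body (75 mm by 190 mm) begins 47 mm behind the grasp point.
Start: joints at [1.076, 0.434, 0.025, 1.573, -0.012, 1.134, -0.075], TCP at [0.239, -0.578, 0.196] pointing down, gripper open.
Joint ranges: [-2.62, 2.62], [-0.44, 2.09], [-1.27, 1.32], [0.08, 2.57], [-1.32, 4.46], [0.12, 2], [-2.74, 2.74]. Speed limits (rad/s): [2.22, 2.22, 3.01, 3.01, 3.14, 3.14, 3.14].

## Interface

Orientations are given as a rotation vector (axis times angle).
In Python, from workcell import get_state, eyes, ticket gives the robot as it stands.
- The arm moves only by the shell command python3 -m jog 'ROWS' [FORCE]. ROWS is a JSON object of lists of equal length, an entry for each row: "hand": the closure in counts, from 0 (fully open) to 255 (shut); "offset": the shift along the tool's x, y, z in mm, a list of three; "turn": the turn, a rotation vector about the tool's x, y, z in degrees, a list of three. A call has exactly 8 rows; each row is the pose to reach, as a shift and turn from the pose commanded when the call began, along the tool's axes at that moment; what a row does not reach only later rows make up. A row lasts 1/8 s, in which the tool goes at most 62.5 mm and 10.7 degrees, less where a joint would pass 70% of its speed; a pose out of reach is approached as far as the arm can. A call with a gripper value outside its range is refused whole. The fingers move at their own pace and stop on an object; FORCE is the grip in N (left out, the last holds). Time passes only in rows, so rows that repeat a pose let the fingers close, or fill a call up. It gives the time, the measured TCP pose, the force, the opening and the grip force at its end, in the units of the state.
- get_state(): the state, without advancing time (a new reading comes with each control period).
- eyes.capture(name): name is "side" or "top" or "wrist"; returns the picture (384x512x3 uint8, red, green, blue); there is no depth.
- eyes.camera_info(name): a dict with "intrinsics" (3x3 intrinsics, pixels), "R" (3x3) and "t" (3): a world point X has camera coordinates R X + t. Camera axes: x right, y down, z forward; pixel columns grow to the right and rows downward; lengths in m; the calibration is good to about 2 mm. A picture is of the moment at which its call begins: read the wrist's pose just before it. camera_info takes no time and is no camera call; for the wrist camera it gives the pose at the moment of the call.
- ticket.hand_in(): hands the job in; it is judged then, once.
Trained networks look in the newest picture that a camera, given by its name, has taken for a name from the list of things; names that differ only in an ending like _2 or _b are one class to them, and where a whole thing is asked for, a point or a joint stands for the part that bears it (a point fixed in the world has none). Each returns a list of dicts, best first, with "confidence" (0 to 1); they miss things now and then, are a little off and sometimes report something else, mostly with a low value. They report only what shows in the picture. A call takes as long as a camera call. They do not tell look-alikes from the thing itself.
- eyes.cut_out(camera, query): "pixels" (384x512 bool, what is visible of it) and "box" ([left, top, right, bottom] in pixels, round what is visible of it).
The state is a dict: "clock": time; "joints": joint angles; "qvel": joint speeds; "joint_torque": joint torques, N m; "position": TCP position; "eef_rot": TCP orientation; "ft_force": force on the tool from outside, world axes, zero at the start; "moment": the same for the moment, N m; "width": opening from 0.0 (shut) to 1.0 (fully open); "grip_force": force on a finger pad.
Only numpy, scipy, OpenCV 4.12 (cv2) and the standard library are available. Lean on these libraries where they do the work, as an engineer would, in place of code of your own. Each camera call takes 0.05 s, during which the arm holds its last target. There are 200 camera calls.

## Working session

There is one attempt and no reset: what is moved stays moved. The work goes in short steps, Python scripts to look and compute and a shell command to move; the robot and the scene stay as the last step left them, time stands still between calls to the robot, and variables do not carry over. Pictures are saved under pics/ and viewed, at most 10 in all, crops included, and the job is handed in when it is done.

```bash
mkdir -p pics; ls; python3 - <<'E'
from workcell import get_state, eyes
import cv2,numpy as np
s=get_state(); print({k:np.round(v,3) for k,v in s.items()})
for n in ("top","side"):
    im=eyes.capture(n); cv2.imwrite(f"pics/{n}0.png",im[...,::-1])
    c=eyes.camera_info(n); print(n,np.round(c["intrinsics"],1).tolist(),np.round(c["R"],3).tolist(),np.round(c["t"],3).tolist())
    for q in ("post_mid","blank_mid","racked_mid"):
        for d in eyes.cut_out(n,q): print(n,q,round(d["confidence"],2),d["box"],d["pixels"].sum())
a=cv2.imread("pics/top0.png");b=cv2.imread("pics/side0.png")
cv2.imwrite("pics/top0b.png",cv2.resize(a,(800,600)))
cv2.imwrite("pics/side0b.png",cv2.resize(b,(800,600)))
E
```

```text
pics
{'clock': np.float64(0.0), 'joints': array([ 1.076,  0.435,  0.025,  1.574, -0.012,  1.134, -0.075]), 'qvel': array([ 0.001, -0.001,  0.   ,  0.   , -0.001, -0.001,  0.001]), 'joint_torque': array([-1.0000e-03, -6.6785e+01,  9.8500e-01, -3.1447e+01, -6.0000e-02,
        4.3000e-02,  0.0000e+00]), 'position': array([ 0.238, -0.577,  0.195]), 'eef_rot': array([-3.08e+00, -6.11e-01,  1.00e-03]), 'ft_force': array([-0.139, -0.189,  0.245]), 'moment': array([-0.041,  0.026,  0.024]), 'grip_force': np.float64(0.0), 'width': np.float64(1.001)}
top [[469.9, 0.0, 256.0], [0.0, 469.9, 190.8], [0.0, 0.0, 1.0]] [[0.004, -1.0, -0.008], [-0.997, -0.003, -0.074], [0.074, 0.008, -0.997]] [-0.198, 0.467, 1.567]
top post_mid 0.79 [364.7, 208.7, 410.7, 220.2] 305
top post_mid 0.74 [264.7, 178.2, 295.6, 209.8] 270
top post_mid 0.74 [313.7, 217.3, 355.1, 240.7] 311
top blank_mid 0.77 [202.6, 139.9, 215.2, 188.0] 316
top racked_mid 0.54 [111.9, 155.7, 154.2, 166.3] 297
side [[452.9, 0.0, 254.3], [0.0, 452.9, 195.2], [0.0, 0.0, 1.0]] [[-0.858, -0.514, -0.015], [-0.236, 0.42, -0.876], [0.457, -0.748, -0.481]] [0.284, 0.246, 1.165]
side post_mid 0.51 [302.0, 180.3, 336.9, 193.9] 217
side post_mid 0.43 [259.5, 188.5, 273.7, 211.0] 128
side blank_mid 0.77 [177.2, 215.4, 219.6, 236.2] 300
side racked_mid 0.77 [131.2, 241.1, 162.4, 264.1] 274
```

View pics/top0b.png

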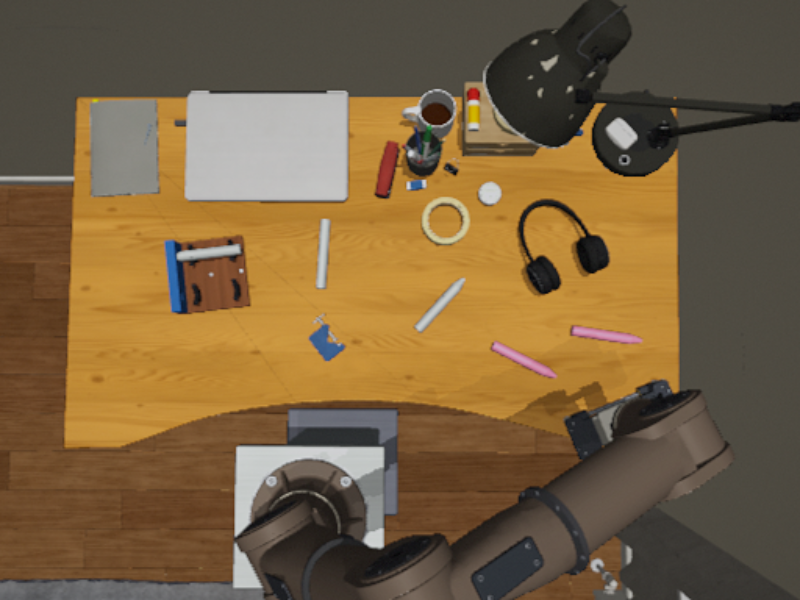

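View pics/side0b.png

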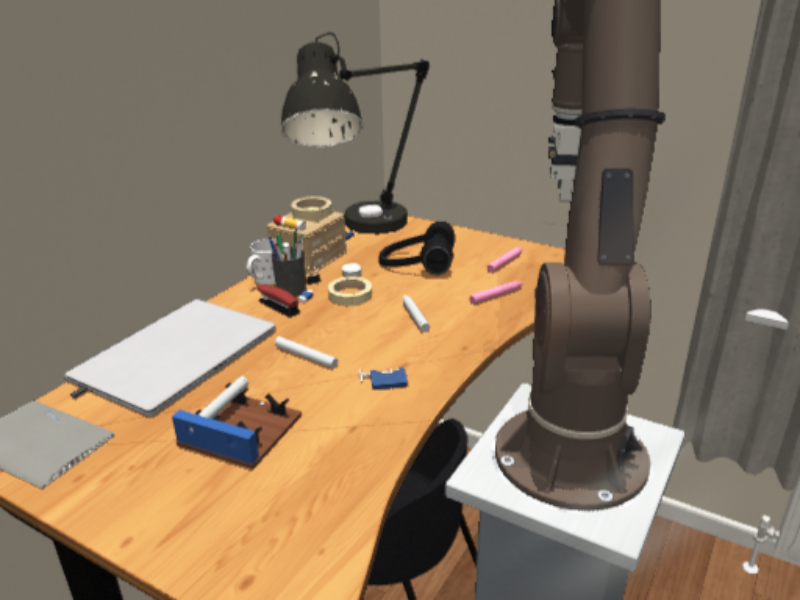

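The top view shows the tapered grey post at about (440,305) in the 800x600 picture, with its nose up and to the right. The square blank is at (323,253). The rack is at (208,273), with the blue plate on its left (+y) side. The pink rods are decoys.

```bash
cat > h.py <<'E'
from workcell import get_state, eyes
import cv2,numpy as np
from scipy.spatial.transform import Rotation as Rn
def onplane(uv,c,z):
    uv=np.atleast_2d(uv).astype(float)
    d=np.c_[uv,np.ones(len(uv))]@np.linalg.inv(c["intrinsics"]).T@np.asarray(c["R"])
    o=-np.asarray(c["R"]).T@c["t"]
    return o+d*((z-o[2])/d[:,2])[:,None]
def rods(cam,q,z,im=None):
    c=eyes.camera_info(cam); out=[]
    if im is None: im=eyes.capture(cam)
    for d in eyes.cut_out(cam,q):
        m=d["pixels"]; v,u=np.nonzero(m)
        P=onplane(np.c_[u,v],c,z)[:,:2]
        r=cv2.minAreaRect((P*1e4).astype(np.float32))
        b=cv2.boxPoints(r)/1e4
        e=[b[1]-b[0],b[2]-b[1]]; L=[np.linalg.norm(x) for x in e]; i=int(np.argmax(L)); ax=e[i]/L[i]
        s=(P-b.mean(0))@ax; w=(P-b.mean(0))@[-ax[1],ax[0]]; h=L[i]/2
        wp,wm=np.ptp(w[s>h-.012]),np.ptp(w[s<-h+.012])
        if wp>wm: ax=-ax   # point to narrow end
        col=np.median(im[m],0)
        print(cam,q,round(d["confidence"],2),"mid",b.mean(0).round(4),"yaw",round(np.degrees(np.arctan2(ax[1],ax[0])),1),"LxW",np.round(L,4),"endw",round(wp,4),round(wm,4),"rgb",col)
        out.append((b.mean(0),ax,col))
    return out
def togo(p,yaw):
    "tool offset mm and turn deg to reach TCP p with x axis at yaw, tool down"
    s=get_state(); R0=Rn.from_rotvec(s["eef_rot"]); a=np.radians(yaw); c,n=np.cos(a),np.sin(a)
    R1=Rn.from_matrix(np.array([[c,n,0],[n,-c,0],[0,0,-1]]))
    print("t",round(s["clock"],2),"pos",np.round(s["position"],4),"offset",(R0.inv().apply(np.array(p)-s["position"])*1e3).round(1),"turn",(R0.inv()*R1).as_rotvec(degrees=True).round(1))
E
python3 - <<'E'
from h import *
P=rods("top","post_mid",.011); B=rods("top","blank_mid",.011); K=rods("top","racked_mid",.042)
rods("side","post_mid",.011);rods("side","racked_mid",.042)
p=[x for x in P if np.ptp(x[2])<40][0]; y=np.degrees(np.arctan2(p[1][1],p[1][0]))
togo([*p[0],.12],y)
E
```

```text
top post_mid 0.77 mid [ 0.4573 -0.2809] yaw 137.9 LxW [0.1345 0.0168] endw 0.0121 0.0075 rgb [189.5 194.5 193. ]
top post_mid 0.55 mid [ 0.39   -0.6348] yaw -98.5 LxW [0.0255 0.1523] endw 0.021 0.0143 rgb [203.5 130.  160. ]
top post_mid 0.54 mid [ 0.3382 -0.4573] yaw -116.5 LxW [0.0256 0.1461] endw 0.0211 0.015 rgb [205. 128. 160.]
top blank_mid 0.5 mid [ 0.5659 -0.0253] yaw 177.1 LxW [0.1514 0.0281] endw 0.0273 0.0172 rgb [181. 181. 181.]
top racked_mid 0.78 mid [0.5638 0.2148] yaw -82.7 LxW [0.1353 0.0222] endw 0.0201 0.0205 rgb [179. 183. 182.]
side post_mid 0.59 mid [ 0.449  -0.2719] yaw 138.1 LxW [0.1557 0.0235] endw 0.0136 0.0116 rgb [222.5 222.  219.5]
side post_mid 0.53 mid [ 0.3331 -0.4516] yaw -113.4 LxW [0.042  0.1558] endw 0.0278 0.0231 rgb [214. 124. 150.]
side post_mid 0.51 mid [ 0.3883 -0.6217] yaw 83.2 LxW [0.0338 0.1631] endw 0.0154 0.0214 rgb [222. 132. 159.]
side racked_mid 0.5 mid [0.562  0.2032] yaw -82.8 LxW [0.1218 0.0291] endw 0.0219 0.0279 rgb [207.5 211.  209.5]
t 0.9 pos [ 0.2386 -0.5777  0.1956] offset [ 315.4 -190.8   75.6] turn [  -0.     0.  -115.4]
```

```bash
python3 -m jog '{"hand":[0,0,0,0,0,0,0,0],"offset":[[30,-20,5],[80,-50,10],[130,-82,15],[180,-115,20],[230,-146,25],[280,-178,30],[313,-198,36],[313,-198,36]],"turn":[[0,0,8],[0,0,17],[0,0,27],[0,0,37],[0,0,47],[0,0,56],[0,0,64.4],[0,0,64.4]]}' 30
python3 - <<'E'
from h import *
im=eyes.capture("wrist"); cv2.imwrite("pics/w1.png",im[...,::-1])
P=rods("wrist","post_mid",.011,im)
p=min(P,key=lambda x:np.ptp(x[2]))
togo([*p[0],.004],np.degrees(np.arctan2(p[1][1],p[1][0])))
E
```

```text
clock: 1.9
position: [0.4545, -0.2715, 0.1593]
eef_rot: [-2.935, 1.117, 0.0]
ft_force: [-1.2, -0.7, -0.7]
width: 0.998
grip_force: 0.0
wrist post_mid 0.77 mid [ 0.4529 -0.2817] yaw -41.1 LxW [0.1543 0.0224] endw 0.0134 0.0202 rgb [122.  114.5 108. ]
wrist post_mid 0.72 mid [ 0.3338 -0.4597] yaw -116.3 LxW [0.0238 0.1518] endw 0.023 0.0152 rgb [188. 117. 142.]
wrist post_mid 0.7 mid [ 0.3997 -0.5662] yaw 153.5 LxW [0.0237 0.0198] endw 0.0198 0.0189 rgb [74. 41. 50.]
t 2.0 pos [ 0.4522 -0.2753  0.1596] offset [  4.8   4.2 155.7] turn [ 0.  -0.  -0.7]
```

View pics/w1.png

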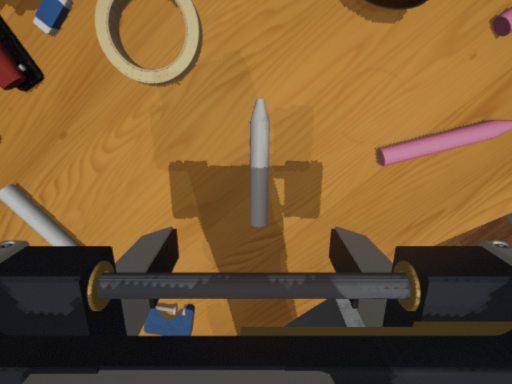

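The post is centred below the gripper: nose at (260,100), tail at (259,226), clear of everything else. Next I descend and grip.

```bash
python3 -m jog '{"hand":[0,0,0,0,0,255,255,255],"offset":[[5,4,45],[5,4,95],[5,4,135],[5,4,153],[5,4,155],[5,4,155],[5,4,155],[5,4,155]],"turn":[[0,0,-0.7],[0,0,-0.7],[0,0,-0.7],[0,0,-0.7],[0,0,-0.7],[0,0,-0.7],[0,0,-0.7],[0,0,-0.7]]}' 30
python3 -m jog '{"hand":[255,255,255,255,255,255,255,255],"offset":[[0,0,0],[0,0,0],[0,0,0],[0,0,-20],[0,0,-60],[0,0,-110],[0,0,-140],[0,0,-140]],"turn":[[0,0,0],[0,0,0],[0,0,0],[0,0,0],[0,0,0],[0,0,0],[0,0,0],[0,0,0]]}' 30
python3 - <<'E'
from h import *
K=rods("top","racked_mid",.042); rods("side","racked_mid",.042)
im=eyes.capture("wrist"); cv2.imwrite("pics/w2.png",im[...,::-1])
t=eyes.capture("top"); cv2.imwrite("pics/t2.png",cv2.resize(t[130:220,90:210,::-1],(800,600),interpolation=cv2.INTER_CUBIC))
E
```

```text
clock: 3.0
position: [0.4539, -0.2819, 0.0055]
eef_rot: [2.94, -1.107, 0.002]
ft_force: [-0.2, 0.1, -0.5]
width: 0.72
grip_force: 0.0
clock: 4.0
position: [0.4549, -0.2823, 0.147]
eef_rot: [2.94, -1.107, 0.008]
ft_force: [1.1, -0.5, -0.7]
width: 0.007
grip_force: 0.0
top racked_mid 0.71 mid [0.5651 0.2131] yaw 94.9 LxW [0.1317 0.0308] endw 0.0269 0.0173 rgb [175. 179. 178.]
side racked_mid 0.77 mid [0.5629 0.2012] yaw -80.9 LxW [0.1264 0.0293] endw 0.019 0.0252 rgb [215.5 218.  214.5]
```

View pics/t2.png

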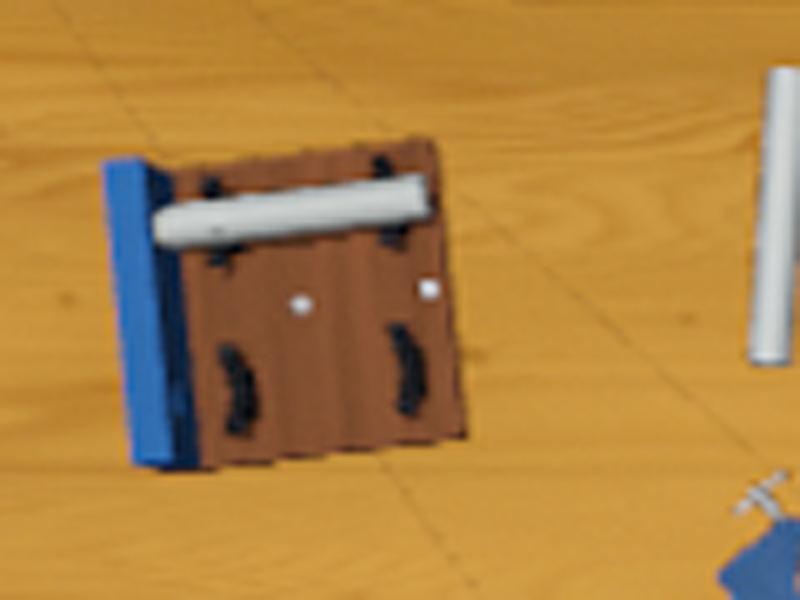

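View pics/w2.png

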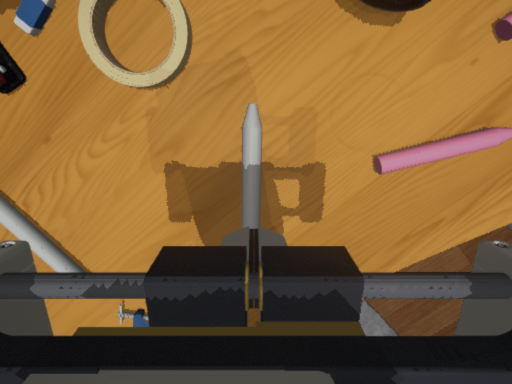

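The fingers are shut and empty: the post is still on the desk at (252,105–230). Closing is slow and I lifted too early, so I'll reopen, re-measure and retry with more closing time.

```bash
python3 -m jog '{"hand":[100,100,100,100,100,100,100,100],"offset":[[0,0,0],[0,0,0],[0,0,0],[0,0,0],[0,0,0],[0,0,0],[0,0,0],[0,0,0]],"turn":[[0,0,0],[0,0,0],[0,0,0],[0,0,0],[0,0,0],[0,0,0],[0,0,0],[0,0,0]]}' 30
python3 - <<'E'
from h import *
im=eyes.capture("wrist")
P=rods("wrist","post_mid",.011,im)
p=min(P,key=lambda x:np.ptp(x[2]))
togo([*p[0],.003],np.degrees(np.arctan2(p[1][1],p[1][0])))
E
```

```text
clock: 5.3
position: [0.4534, -0.2815, 0.1446]
eef_rot: [2.94, -1.107, 0.0]
ft_force: [-0.9, 0.9, 0.4]
width: 0.61
grip_force: 0.0
wrist post_mid 0.96 mid [ 0.3362 -0.4561] yaw -116.0 LxW [0.0248 0.1501] endw 0.0229 0.0185 rgb [197. 125. 150.]
wrist post_mid 0.79 mid [ 0.4535 -0.279 ] yaw -42.0 LxW [0.1538 0.0223] endw 0.014 0.0207 rgb [119. 117. 113.]
wrist post_mid 0.62 mid [ 0.4017 -0.5626] yaw -26.0 LxW [0.0234 0.0162] endw 0.0162 0.0162 rgb [79. 43. 54.]
t 5.4 pos [ 0.4534 -0.2815  0.1446] offset [ -1.6  -2.  141.6] turn [ 0.  -0.   0.7]
```

```bash
python3 -m jog '{"hand":[100,100,100,255,255,255,255,255],"offset":[[-2,-2,45],[-2,-2,95],[-2,-2,130],[-2,-2,141],[-2,-2,141],[-2,-2,141],[-2,-2,141],[-2,-2,141]],"turn":[[0,0,0.7],[0,0,0.7],[0,0,0.7],[0,0,0.7],[0,0,0.7],[0,0,0.7],[0,0,0.7],[0,0,0.7]]}' 30
python3 - <<'E'
from h import *
s=get_state(); print(s["width"],s["grip_force"],s["position"])
E
```

```text
clock: 6.4
position: [0.4537, -0.2789, 0.0044]
eef_rot: [2.933, -1.125, 0.002]
ft_force: [0.5, -0.2, 0.6]
width: 0.113
grip_force: 0.0
0.11330396541657899 0.0 [ 0.45373744 -0.27889618  0.00442456]
```

```bash
python3 - <<'E'
from h import *
im=eyes.capture("wrist"); cv2.imwrite("pics/w3.png",im[...,::-1])
c=eyes.camera_info("wrist"); print(np.round(c["R"],3).tolist(),"campos",np.round(-np.array(c["R"]).T@c["t"],4))
s=get_state(); print(s["width"],s["position"])
for z in (0,.011,.022):
    X=np.array([*s["position"][:2],z]); x=c["intrinsics"]@(c["R"]@X+c["t"]); print(x[:2]/x[2])
rods("wrist","post_mid",.011)
rods("top","post_mid",.011)
E
```

```text
[[-0.669, -0.743, -0.0], [-0.708, 0.636, 0.307], [-0.228, 0.205, -0.952]] campos [ 0.5151 -0.3342  0.1924]
0.06753202236446271 [ 0.45355264 -0.27881718  0.00421475]
[253.4754631 218.9563164]
[253.47155451 225.36630953]
[253.46720968 232.49174177]
wrist post_mid 0.94 mid [ 0.4525 -0.2775] yaw -42.1 LxW [0.1583 0.0219] endw 0.0141 0.0175 rgb [135.  133.5 129. ]
wrist post_mid 0.85 mid [ 0.3632 -0.4027] yaw 63.2 LxW [0.0255 0.0359] endw 0.0242 0.0254 rgb [176. 105. 128.]
top post_mid 0.82 mid [ 0.393  -0.6375] yaw -101.2 LxW [0.0251 0.1423] endw 0.0112 0.0112 rgb [211. 139. 171.]
top post_mid 0.55 mid [ 0.3362 -0.458 ] yaw -116.5 LxW [0.0286 0.1491] endw 0.0226 0.015 rgb [207. 132. 164.]
```

View pics/w3.png

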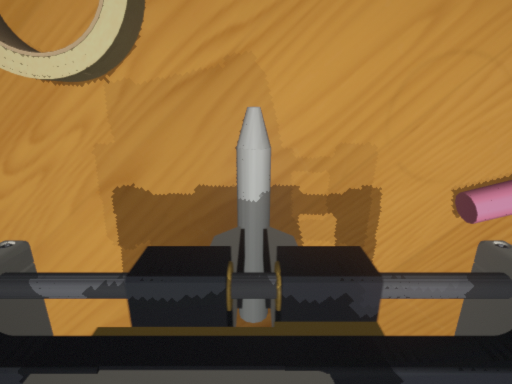

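The rod sits between the fingers at (253,230), so the position is right. I'll keep closing and read the contact.

```bash
python3 -m jog '{"hand":[255,255,255,255,255,255,255,255],"offset":[[0,0,0],[0,0,0],[0,0,0],[0,0,0],[0,0,0],[0,0,-10],[0,0,-20],[0,0,-20]],"turn":[[0,0,0],[0,0,0],[0,0,0],[0,0,0],[0,0,0],[0,0,0],[0,0,0],[0,0,0]]}' 40
python3 - <<'E'
from h import *
im=eyes.capture("wrist"); cv2.imwrite("pics/w4.png",im[...,::-1])
s=get_state(); print(s["width"],s["position"],s["grip_force"])
rods("wrist","post_mid",.011,im)
E
```

```text
clock: 7.65
position: [0.454, -0.2791, 0.0248]
eef_rot: [2.933, -1.125, 0.003]
ft_force: [-0.4, 0.1, -0.7]
width: 0.005
grip_force: 0.0
0.0030413347567625464 [ 0.4537071  -0.2788874   0.02433586] 0.0
wrist post_mid 0.79 mid [ 0.4781 -0.3008] yaw -42.0 LxW [0.0882 0.0219] endw 0.0136 0.0211 rgb [142. 140. 136.]
wrist post_mid 0.72 mid [ 0.3588 -0.4102] yaw 63.9 LxW [0.0255 0.0514] endw 0.0247 0.0255 rgb [189. 114. 139.]
```

View pics/w4.png

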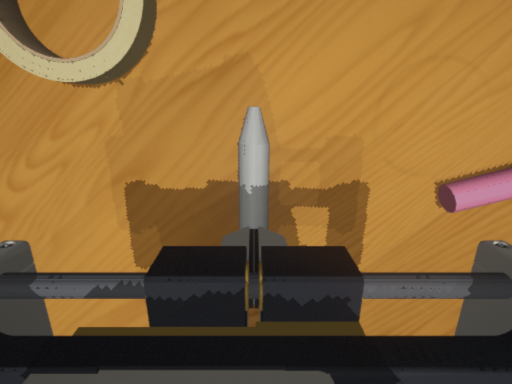

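The fingers closed above or past the rod (black strips at (253,230–290), rod undisturbed). I'll overlay where the calibrated fingertip points should fall on the open and nearly closed pictures, to find out how the real tips sit relative to the TCP.

```bash
python3 - <<'E'
from h import *
c=eyes.camera_info("wrist"); s=get_state(); Rt=Rn.from_rotvec(s["eef_rot"]).as_matrix(); K=c["intrinsics"]
print("f",K[0][0],K[0][2],K[1][2])
def pr(p):
    X=np.array(s["position"])+Rt@np.array(p); x=K@(c["R"]@X+c["t"]); return x[:2]/x[2]
out=[]
for n,g in (("w1",.046),("w3",.005)):
    im=cv2.imread(f"pics/{n}.png"); im=cv2.resize(im,None,fx=1.5,fy=1.5,interpolation=cv2.INTER_CUBIC)
    for z,col in ((0,(0,0,255)),(-.019,(0,255,0)),(-.066,(255,0,255))):
        for sg in (-1,1):
            q=[pr([x,sg*g,z]) for x in (-.0095,.0095)]
            cv2.line(im,*[tuple(int(1.5*a) for a in p) for p in q],col,2)
            print(n,z,sg,np.round(q,0).tolist())
    out.append(im[270:570,:])
o=np.vstack(out); cv2.imwrite("pics/ov.png",o); print(o.shape)
print(np.round(Rt,3).tolist())
E
```

```text
f 290.7699424889114 253.4228006898005 191.4141470681095
w1 0 -1 [[189.0, 234.0], [187.0, 209.0]]
w1 0 1 [[318.0, 234.0], [320.0, 209.0]]
w1 -0.019 -1 [[183.0, 247.0], [181.0, 220.0]]
w1 -0.019 1 [[324.0, 247.0], [326.0, 220.0]]
w1 -0.066 -1 [[161.0, 293.0], [157.0, 259.0]]
w1 -0.066 1 [[346.0, 293.0], [350.0, 259.0]]
w3 0 -1 [[246.0, 234.0], [246.0, 209.0]]
w3 0 1 [[260.0, 234.0], [261.0, 209.0]]
w3 -0.019 -1 [[246.0, 247.0], [246.0, 220.0]]
w3 -0.019 1 [[261.0, 247.0], [261.0, 220.0]]
w3 -0.066 -1 [[243.0, 293.0], [243.0, 259.0]]
w3 -0.066 1 [[264.0, 293.0], [264.0, 259.0]]
(600, 768, 3)
[[0.744, -0.669, 0.001], [-0.669, -0.744, -0.0], [0.001, -0.0, -1.0]]
```

View pics/ov.png

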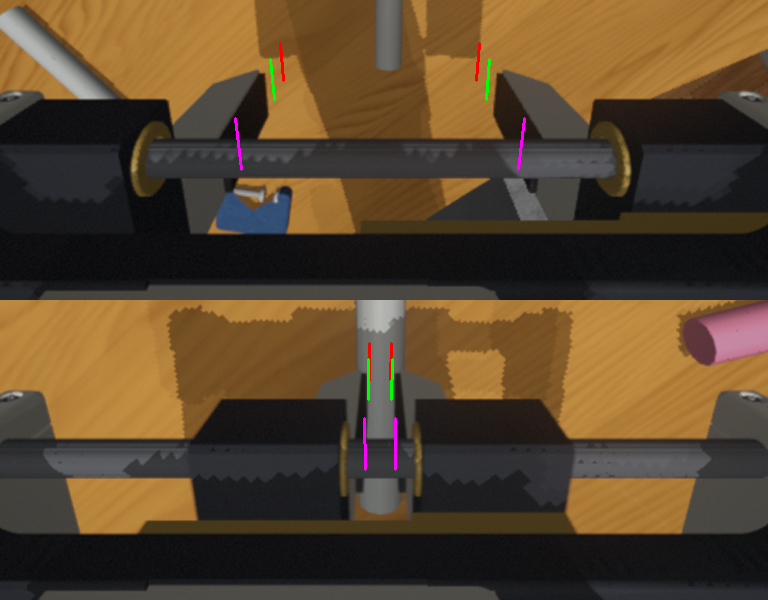

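Overlay: the real fingertips (front corners at (177,230) and (331,230)) are about 28–30 mm behind the stated TCP. The red TCP marks float ahead of them. That explains why the fingers closed above the 22 mm rod, so I need to go about 28 mm lower. I'll do that in stages, checking force.

```bash
python3 -m jog '{"hand":[115,115,115,115,115,115,115,115],"offset":[[0,0,0],[0,0,0],[0,0,0],[0,0,0],[0,0,0],[0,0,15],[0,0,30],[0,0,36]],"turn":[[0,0,0],[0,0,0],[0,0,0],[0,0,0],[0,0,0],[0,0,0],[0,0,0],[0,0,0]]}' 40
```

```text
clock: 8.75
position: [0.4522, -0.2781, -0.0141]
eef_rot: [-2.933, 1.125, 0.004]
ft_force: [-0.4, 0.3, -0.7]
width: 0.551
grip_force: 0.0
```

TCP is at −14 mm with no contact, which confirms the short fingers. I'll go a bit lower, then close.

```bash
python3 -m jog '{"hand":[115,115,255,255,255,255,255,255],"offset":[[0,0,4],[0,0,7],[0,0,7],[0,0,7],[0,0,7],[0,0,7],[0,0,7],[0,0,7]],"turn":[[0,0,0],[0,0,0],[0,0,0],[0,0,0],[0,0,0],[0,0,0],[0,0,0],[0,0,0]]}' 40
```

```text
clock: 9.75
position: [0.4534, -0.2787, -0.0191]
eef_rot: [-2.933, 1.125, -0.001]
ft_force: [-1.2, 0.8, 4.7]
width: 0.22
grip_force: 40.1
```

Gripped (width 0.22, 40 N). Next: lift and carry toward the bay.

```bash
python3 -m jog '{"hand":[255,255,255,255,255,255,255,255],"offset":[[0,0,-15],[0,0,-55],[0,0,-100],[-15,-18,-135],[-45,-55,-140],[-78,-98,-140],[-112,-140,-140],[-146,-183,-140]],"turn":[[0,0,0],[0,0,0],[0,0,-8],[0,0,-18],[0,0,-28],[0,0,-38],[0,0,-48],[0,0,-58]]}' 40
python3 - <<'E'
from h import *
s=get_state(); print(s["width"],s["grip_force"],s["position"],s["joints"].round(2))
togo([.4815,.1913,.12],96.3)
E
```

```text
clock: 10.75
position: [0.4667, -0.0437, 0.1214]
eef_rot: [3.109, 0.446, 0.001]
ft_force: [0.6, -0.3, -1.7]
width: 0.218
grip_force: 39.8
0.21844582077361763 39.837530851364136 [ 0.46668379 -0.04368475  0.12139746] [ 0.15  0.28 -0.21  2.02  0.08  0.84 -1.39]
t 10.75 pos [ 0.4667 -0.0437  0.1214] offset [  80.3 -221.3    1.2] turn [  0.1   0.  -80. ]
```

```bash
python3 -m jog '{"hand":[255,255,255,255,255,255,255,255],"offset":[[10,-28,0],[20,-56,0],[31,-84,0],[41,-112,0],[52,-140,0],[62,-170,0],[72,-198,0],[80,-221,0]],"turn":[[0,0,-10],[0,0,-20],[0,0,-30],[0,0,-40],[0,0,-50],[0,0,-60],[0,0,-70],[0,0,-80]]}' 40
python3 - <<'E'
from h import *
s=get_state(); print(s["width"],s["position"],s["joints"].round(2))
im=eyes.capture("wrist"); c=eyes.camera_info("wrist")
cv2.imwrite("pics/w5.png",cv2.resize(im[...,::-1],(800,600),interpolation=cv2.INTER_CUBIC)); cv2.imwrite("pics/w5r.png",im[...,::-1])
np.savez("w5.npz",K=c["intrinsics"],R=c["R"],t=c["t"])
rods("wrist","racked_mid",.042,im)
rods("wrist","post_mid",.150,im)
togo([.4815,.1913,.12],96.3)
E
```

```text
clock: 11.75
position: [0.4827, 0.1902, 0.1212]
eef_rot: [2.094, 2.341, -0.001]
ft_force: [0.8, 0.7, -1.8]
width: 0.22
grip_force: 39.8
0.21984103979902786 [0.48266135 0.19024472 0.12117411] [-0.04  0.41 -0.57  1.89  0.27  0.92 -0.63]
wrist racked_mid 0.73 mid [0.5623 0.2177] yaw -82.6 LxW [0.1355 0.0226] endw 0.0211 0.0222 rgb [153. 151. 147.]
wrist post_mid 0.57 mid [0.4805 0.2007] yaw 96.0 LxW [0.1413 0.0225] endw 0.0213 0.0135 rgb [139. 140. 137.]
t 11.9 pos [0.4825 0.1904 0.121 ] offset [ 1.  -0.9  1. ] turn [ 0.   0.  -0.2]
```

View pics/w5.png

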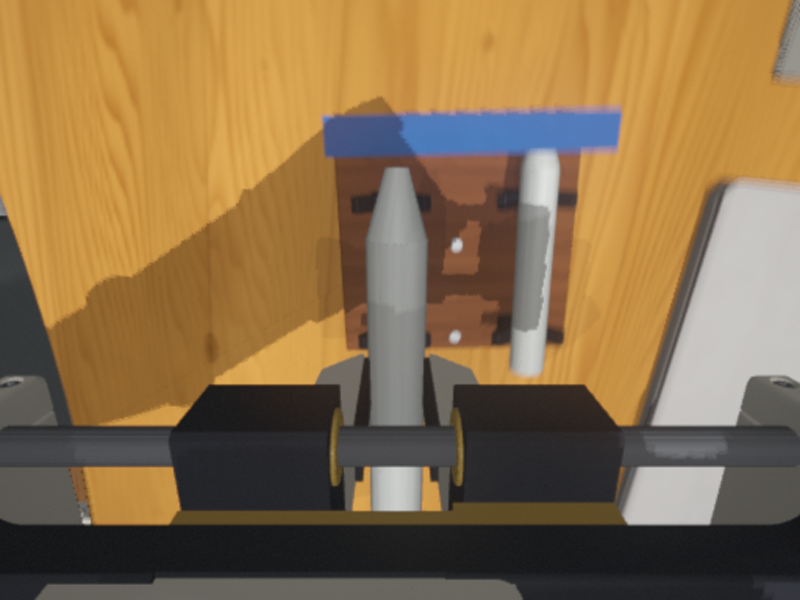

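The post is held straight with its nose forward (nose at (397,168)). The plate's near top edge runs (335,157)→(618,149), and the racked post's tail is at (528,375). Now I'll convert these to positions.

```bash
python3 - <<'E'
from h import *
d=np.load("w5.npz"); c={k:d[k] for k in d}; k=.64
P=lambda u,v,z: onplane([(u*k,v*k)],c,z)[0,:2]
ang=lambda v: np.degrees(np.arctan2(v[1],v[0]))
e1,e2=P(337,157,.062),P(618,149,.062); pe=e2-e1; print("plate edge",e1,e2,"len",np.linalg.norm(pe),"bay yaw",ang(pe)+90)
f1,f2=P(324,118,.062),P(620,109,.062); print("far edge yaw",ang(f2-f1)+90,np.linalg.norm(f2-f1))
# V rest centres (tops at 46mm): outer ends
r1=(P(352,204,.046)+P(430,204,.046))/2; r2=(P(360,340,.046)+P(430,340,.046))/2
q1=(P(498,198,.046)+P(577,198,.046))/2
print("bay fwd rest",r1,"rear",r2,"racked fwd",q1)
th=np.radians(96.5); bx=np.array([np.cos(th),np.sin(th)]); by=np.array([-bx[1],bx[0]])
tail=P(528,375,.042); rm=np.array([.5623,.2177])
print("plate edge along bx",e1@bx,e2@bx,"-> bay mid bx",(e1@bx+e2@bx)/2-.058)
print("racked: tail->mid bx",tail@bx+.075,"mask ctr+8.5",rm@bx+.0085,"by",rm@by,"bay by",rm@by+.085,"by from rest",r1@by)
nose=P(397,168,.151); print("nose",nose,"bx",nose@bx-.075,"by",nose@by)
m1=(P(366,240,.151)+P(427,240,.151))/2; m2=(P(371,370,.151)+P(424,370,.151))/2
print("held by",m1@by,m2@by,"yaw",ang(m1-m2),"mid",nose-.075*bx)
s=get_state(); print("TCP bx,by",np.array(s["position"][:2])@bx,np.array(s["position"][:2])@by)
E
```

```text
Traceback (most recent call last):
  File "h.py", line 6, in onplane
    d=np.c_[uv,np.ones(len(uv))]@np.linalg.inv(c["intrinsics"]).T@np.asarray(c["R"])
                                               ~^^^^^^^^^^^^^^
KeyError: 'intrinsics'
```

```bash
python3 - <<'E'
from h import *
d=np.load("w5.npz"); c={"intrinsics":d["K"],"R":d["R"],"t":d["t"]}; k=.64
P=lambda u,v,z: onplane([(u*k,v*k)],c,z)[0,:2]
ang=lambda v: np.degrees(np.arctan2(v[1],v[0]))
e1,e2=P(337,157,.062),P(618,149,.062); pe=e2-e1; print("plate edge",e1,e2,"len",np.linalg.norm(pe),"bay yaw",ang(pe)+90)
f1,f2=P(324,118,.062),P(620,109,.062); print("far edge yaw",ang(f2-f1)+90,np.linalg.norm(f2-f1))
r1=(P(352,204,.046)+P(430,204,.046))/2; r2=(P(360,340,.046)+P(430,340,.046))/2
q1=(P(498,198,.046)+P(577,198,.046))/2
print("bay fwd rest",r1,"rear",r2,"racked fwd",q1)
th=np.radians(96.5); bx=np.array([np.cos(th),np.sin(th)]); by=np.array([-bx[1],bx[0]])
tail=P(528,375,.042); rm=np.array([.5623,.2177])
print("plate edge along bx",e1@bx,e2@bx,"-> bay mid bx",(e1@bx+e2@bx)/2-.058)
print("racked: tail->mid bx",tail@bx+.075,"mask ctr+8.5",rm@bx+.0085,"by",rm@by,"bay by",rm@by+.085,"by from rest",r1@by)
nose=P(397,168,.151); print("nose",nose,"bx",nose@bx-.075,"by",nose@by)
m1=(P(366,240,.151)+P(427,240,.151))/2; m2=(P(371,370,.151)+P(424,370,.151))/2
print("held by",m1@by,m2@by,"yaw",ang(m1-m2),"mid",nose-.075*bx)
s=get_state(); print("TCP bx,by",np.array(s["position"][:2])@bx,np.array(s["position"][:2])@by)
E
```

```text
plate edge [0.44161849 0.27158474] [0.58567583 0.29332087] len 0.14568794623761971 bay yaw 98.58036669306404
far edge yaw 98.645612184587 0.14972454584537082
bay fwd rest [0.47239838 0.24949742] rear [0.48487112 0.1665179 ] racked fwd [0.55470157 0.26302281]
plate edge along bx 0.21984631981796685 0.22513497741382232 -> bay mid bx 0.16449064861589457
racked: tail->mid bx 0.15999332629190688 mask ctr+8.5 0.16114642587909916 by -0.5833297940842185 bay by -0.49832979408421846 by from rest -0.4976056441332129
nose [0.47279445 0.2722749 ] bx 0.14200282338264208 by -0.5005776520624834
held by -0.5006417930118346 -0.5015084344766132 yaw 97.48306530725218 mid [0.48128469 0.19775701]
TCP bx,by 0.1345265945399995 -0.5009445743817819
```

By these numbers the bay yaw is about 98.4°, and the held post needs about −3 mm along, −1.5 mm across and a 1° turn. Next I align and descend.

```bash
python3 -m jog '{"hand":[255,255,255,255,255,255,255,255],"offset":[[-3,-1.5,0],[-3,-1.5,20],[-3,-1.5,45],[-3,-1.5,70],[-3,-1.5,85],[-3,-1.5,95],[-3,-1.5,98],[-3,-1.5,98]],"turn":[[0,0,-1],[0,0,-1],[0,0,-1],[0,0,-1],[0,0,-1],[0,0,-1],[0,0,-1],[0,0,-1]]}' 40
python3 -m jog '{"hand":[255,255,255,255,255,255,255,255],"offset":[[0,0,2],[0,0,4],[0,0,6],[0,0,8],[0,0,9],[0,0,9],[0,0,9],[0,0,9]],"turn":[[0,0,0],[0,0,0],[0,0,0],[0,0,0],[0,0,0],[0,0,0],[0,0,0],[0,0,0]]}' 10
```

```text
clock: 12.9
position: [0.4819, 0.1865, 0.023]
eef_rot: [2.081, 2.353, 0.001]
ft_force: [-0.4, -0.2, -1.7]
width: 0.222
grip_force: 39.8
clock: 13.9
position: [0.4816, 0.1864, 0.0137]
eef_rot: [2.081, 2.354, 0.0]
ft_force: [-0.6, -0.5, -2.5]
width: 0.23
grip_force: 9.9
```

```bash
python3 -m jog '{"hand":[255,255,255,255,255,255,255,255],"offset":[[0,0,1],[0,0,2],[2,0,2],[5,0,2],[8,0,2],[11,0,2],[14,0,2],[14,0,2]],"turn":[[0,0,0],[0,0,0],[0,0,0],[0,0,0],[0,0,0],[0,0,0],[0,0,0],[0,0,0]]}' 10
python3 - <<'E'
from h import *
im=eyes.capture("wrist"); c=eyes.camera_info("wrist")
cv2.imwrite("pics/w6.png",cv2.resize(im[...,::-1],(800,600),interpolation=cv2.INTER_CUBIC))
s=get_state();print(s["position"],s["ft_force"],s["width"])
E
```

```text
clock: 14.9
position: [0.4796, 0.1978, 0.0116]
eef_rot: [2.081, 2.351, -0.005]
ft_force: [-2.0, -8.7, 7.5]
width: 0.235
grip_force: 10.1
[0.47956743 0.19790582 0.01159664] [-2.17475459 -8.21112227  7.88391532] 0.22777607681574424
```

View pics/w6.png

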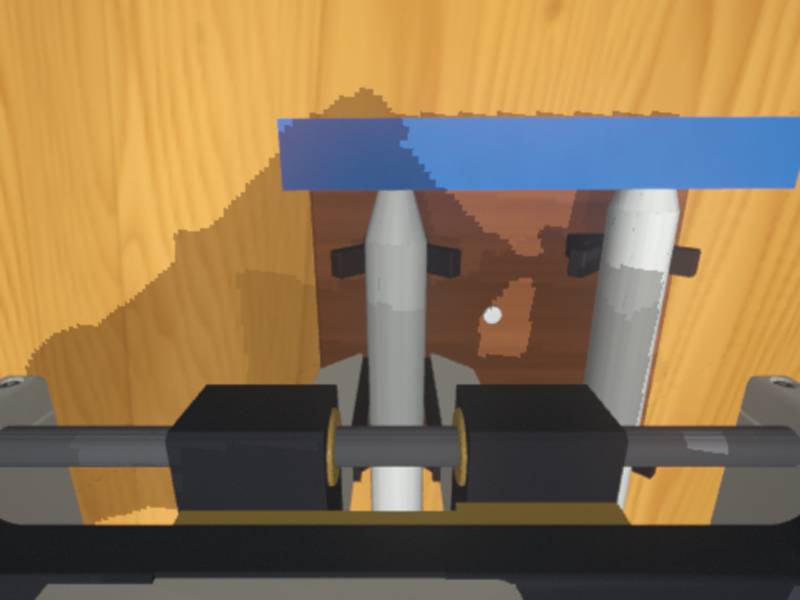

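The post lies in the Vs with its nose at the bore (396,190). Its shoulder is at row ~240 against ~208 for the racked post, so about 11 mm remains. I'll ease the downward press slightly and slide on.

```bash
python3 -m jog '{"hand":[255,255,255,255,255,255,255,255],"offset":[[0,0,-1],[2,0,-1],[4,0,-1],[6,0,-1],[8,0,-1],[10,0,-1],[12,0,-1],[12,0,-1]],"turn":[[0,0,0],[0,0,0],[0,0,0],[0,0,0],[0,0,0],[0,0,0],[0,0,0],[0,0,0]]}' 15
python3 - <<'E'
from h import *
im=eyes.capture("wrist"); cv2.imwrite("pics/w7.png",im[...,::-1])
s=get_state();print(s["position"],s["ft_force"],s["width"])
# shoulder rows: rod width profile along column centre, held rod vs racked
g=cv2.cvtColor(im,cv2.COLOR_RGB2HSV)
for v in range(108,180,4):
    r=g[v,:,1]<50; o=[]
    for a,b in ((200,300),(360,460)):
        u=np.nonzero(r[a:b])[0]; o.append((int(u.min()+a),int(u.max()+a)) if len(u) else None)
    print(v,o)
E
```

```text
clock: 15.95
position: [0.4781, 0.2109, 0.0123]
eef_rot: [2.081, 2.353, -0.003]
ft_force: [-1.0, -4.8, -1.5]
width: 0.225
grip_force: 14.9
[0.47810217 0.2109386  0.01229288] [-0.49052284 -5.30324887 -2.18384423] 0.23222818337709844
108 [None, None]
112 [None, None]
116 [None, None]
120 [None, None]
124 [None, None]
128 [None, None]
132 [None, None]
136 [None, None]
140 [None, None]
144 [None, None]
148 [None, None]
152 [(234, 272), (386, 427)]
156 [(234, 272), (385, 428)]
160 [(234, 272), (384, 428)]
164 [(234, 272), (384, 428)]
168 [(234, 272), (383, 427)]
172 [(234, 272), (360, 426)]
176 [(233, 273), (360, 425)]
```

```bash
python3 -m jog '{"hand":[255,255,255,255,255,255,255,255],"offset":[[1,0,0],[2,0,0],[3,0,0],[4,0,0],[5,0,0],[6,0,0],[6,0,0],[6,0,0]],"turn":[[0,0,0],[0,0,0],[0,0,0],[0,0,0],[0,0,0],[0,0,0],[0,0,0],[0,0,0]]}' 15
python3 - <<'E'
from h import *
s=get_state();print(s["position"],s["ft_force"],s["width"])
im=eyes.capture("wrist"); cv2.imwrite("pics/w8.png",im[...,::-1])
g=cv2.cvtColor(im,cv2.COLOR_RGB2HSV)
for v in range(134,162,2):
    r=(g[v,:,1]<50)&(g[v,:,2]>70); o=[]
    for a,b in ((200,300),(365,460)):
        u=np.nonzero(r[a:b])[0]; o.append((int(u.min()+a),int(u.max()+a)) if len(u) else None)
    print(v,o)
E
```

```text
clock: 17.0
position: [0.4778, 0.2115, 0.0118]
eef_rot: [2.083, 2.346, -0.012]
ft_force: [1.1, -18.6, 1.7]
width: 0.227
grip_force: 15.0
[0.47775792 0.21148857 0.01181544] [  1.08629215 -18.64982728   1.71931928] 0.2269403307515452
134 [None, None]
136 [None, None]
138 [None, None]
140 [None, None]
142 [None, None]
144 [None, None]
146 [None, None]
148 [None, None]
150 [None, (436, 459)]
152 [(233, 272), (388, 428)]
154 [(233, 272), (387, 428)]
156 [(233, 272), (386, 429)]
158 [(233, 272), (385, 429)]
160 [(234, 272), (385, 429)]
```

It stopped firmly at 18.6 N after 25 mm of travel, as expected at home. I'll relieve the push, open and retreat.

```bash
python3 -m jog '{"hand":[255,255,150,150,150,150,150,150],"offset":[[-3,0,0],[-4.5,0,0],[-4.5,0,0],[-4.5,0,0],[-4.5,0,0],[-4.5,0,0],[-4.5,0,0],[-4.5,0,0]],"turn":[[0,0,0],[0,0,0],[0,0,0],[0,0,0],[0,0,0],[0,0,0],[0,0,0],[0,0,0]]}' 15
python3 -m jog '{"hand":[150,150,150,150,150,150,150,150],"offset":[[0,0,-5],[0,0,-20],[0,0,-50],[0,0,-90],[0,0,-110],[0,0,-110],[0,0,-110],[0,0,-110]],"turn":[[0,0,0],[0,0,0],[0,0,0],[0,0,0],[0,0,0],[0,0,0],[0,0,0],[0,0,0]]}'
python3 - <<'E'
from h import *
s=get_state();print(s["position"],s["ft_force"],s["width"])
im=eyes.capture("wrist"); cv2.imwrite("pics/w9.png",im[...,::-1])
rods("wrist","post_mid",.042,im); rods("wrist","racked_mid",.042,im)
rods("side","post_mid",.042); rods("side","racked_mid",.042)
E
```

```text
clock: 18.05
position: [0.4782, 0.2137, 0.0126]
eef_rot: [2.081, 2.354, 0.0]
ft_force: [0.8, 0.2, 0.4]
width: 0.41
grip_force: 0.0
clock: 19.05
position: [0.4777, 0.2133, 0.1218]
eef_rot: [-2.08, -2.353, 0.002]
ft_force: [-0.9, -0.3, -1.0]
width: 0.412
grip_force: 0.0
[0.47765526 0.21329189 0.12182804] [-0.85032221 -0.29675765 -1.00070819] 0.41207078200513114
wrist post_mid 0.6 mid [0.4784 0.2023] yaw -83.0 LxW [0.1329 0.0218] endw 0.0208 0.0211 rgb [150. 150. 146.]
wrist racked_mid 0.94 mid [0.5614 0.2215] yaw -83.0 LxW [0.1153 0.0228] endw 0.022 0.0222 rgb [145. 146. 143.]
side post_mid 0.78 mid [0.4752 0.2141] yaw 95.9 LxW [0.1588 0.0293] endw 0.0207 0.0047 rgb [147. 149. 147.]
side post_mid 0.62 mid [ 0.3632 -0.5623] yaw -96.9 LxW [0.0292 0.1515] endw 0.0164 0.0142 rgb [238.5 150.5 180. ]
side post_mid 0.53 mid [ 0.315 -0.393] yaw -113.4 LxW [0.039  0.1486] endw 0.0265 0.0143 rgb [228. 136. 167.]
side racked_mid 0.66 mid [0.562  0.2037] yaw -79.8 LxW [0.1211 0.0291] endw 0.0188 0.0252 rgb [146. 149. 148.]
```

```bash
python3 - <<'E'
from h import *
eyes.capture("wrist"); c=eyes.camera_info("wrist")
th=np.radians(98); bx=np.array([np.cos(th),np.sin(th)]); by=np.array([-bx[1],bx[0]])
for q in ("post_mid","racked_mid"):
    for d in eyes.cut_out("wrist",q)[:1]:
        v,u=np.nonzero(d["pixels"]); P=onplane(np.c_[u,v],c,.042)[:,:2]; s=P@bx; w=P@by
        print(q,d["box"],"s",s.min().round(4),s.max().round(4),"w",w.mean().round(4),[(a,round(np.ptp(w[abs(s-s.max()+a)<.0012])*1e3,1)) for a in (.001,.003,.005,.007,.009,.012,.016,.02,.03)])
E
```

```text
post_mid [240.1, 127.5, 266.6, 261.5] s 0.0673 0.2005 w -0.5021 [(0.001, np.float64(20.0)), (0.003, np.float64(20.1)), (0.005, np.float64(20.1)), (0.007, np.float64(21.1)), (0.009, np.float64(21.2)), (0.012, np.float64(21.2)), (0.016, np.float64(21.3)), (0.02, np.float64(21.4)), (0.03, np.float64(20.7))]
racked_mid [326.3, 129.3, 359.7, 245.8] s 0.0833 0.199 w -0.587 [(0.001, np.float64(17.3)), (0.003, np.float64(19.2)), (0.005, np.float64(20.0)), (0.007, np.float64(21.1)), (0.009, np.float64(21.3)), (0.012, np.float64(22.1)), (0.016, np.float64(22.3)), (0.02, np.float64(21.4)), (0.03, np.float64(20.7))]
```

The new post's profile matches the racked one: full width about 7 mm from the plate, 133 mm visible, and 85 mm apart. The robot is clear, so I'm handing in.

```bash
python3 -c "
from workcell import ticket
print(ticket.hand_in())"
```

```text
the job is handed in; nothing more can be done
None
```

I racked the chamfered post nose-first in the empty bay, slid it until it stopped firmly in the bore, and handed the job in at about 19 s; the final wrist-camera check showed it seated like the racked post, but no verdict was returned.

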